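# Put the parts box away in the tool chest with the folding lid stay

### The arm

A 6-joint arm with a two-finger parallel gripper is mounted at the origin on the work surface. World frame = base frame: x ahead of the robot, y to its left, z up, the work surface at z = 0. Lengths are in m, angles in rad, forces in N, time in s.
With the tool pointing down it reaches from about 0.275 to 0.825 m from the base axis. Payload 5.2 kg.
Tool frame: the origin (TCP) lies midway between the tips of the shut fingers; the grasp point (between the pads) lies 19 mm behind it (manip.grasp_offset is the distance from the TCP to the grasp point, in m); z points along the fingers, x is the direction in which the jaws open and shut, and the axes are right-handed (so a half turn about z gives the same grasp; the last joint's range is limited). The gripper opens to 93 mm and grips with 3 to 60 N. Pads are 15 mm wide; open, the fingers measure 128 mm over their backs; the gripper's body (75 mm by 188 mm) begins 65 mm behind the grasp point.
Start: joints at [0.993, 0.259, 1.535, -0, 1.348, -0.203], TCP at [0.201, 0.512, 0.219] pointing down, gripper open.
Joint ranges: [-3.14, 3.14], [-0.91, 2.08], [0.19, 2.58], [-1.22, 4.36], [0.22, 2.71], [-3.12, 3.12]. Speed limits (rad/s): [2.57, 2.57, 3.14, 3.14, 3.14, 3.14].

### API

Orientations are given as a unit quaternion [w, x, y, z].
In Python, from rig import manip gives the robot as it stands.
- The arm moves only by the shell command python3 -m pendant 'ROWS' [FORCE]. ROWS is a JSON object of lists of equal length, an entry for each row: "linear": the shift along the world's x, y, z in mm, a list of three; "rot": the turn, a rotation vector about the world's x, y, z in degrees, a list of three; "fingers": the opening, from 0 (shut) to 1 (fully open). In form: {"linear": [[x, y, z], ...], "rot": [[ax, ay, az], ...], "fingers": [fingers, ...]}. A call has 1 to 10 rows; each row is the pose to reach, as a shift and turn from the pose commanded when the call began; what a row does not reach only later rows make up. A row lasts 1/12 s, in which the tool goes at most 41.7 mm and 7.16 degrees, less where a joint would pass 70% of its speed; a pose out of reach is approached as far as the arm can. A call with a gripper value outside its range is refused whole. The fingers move at their own pace and stop on an object; FORCE is the grip in N (left out, the last holds). Time passes only in rows, so rows that repeat a pose let the fingers close. It gives the time, the measured TCP pose, the force and the opening at its end, in the units of the state.
- manip.state(): the state, without advancing time (a new reading comes with each control period).
- manip.grab_frame(name): name is "side" or "top" or "wrist"; returns the picture (420x560x3 uint8, red, green, blue); there is no depth.
- manip.get_calibration(name): a dict with "mtx" (3x3 intrinsics, pixels), "R" (3x3) and "t" (3): a world point X has camera coordinates R X + t; the wrist camera has in their place "mount" (4x4, takes a point from camera to tool coordinates, whose origin is the TCP and whose axes are the tool frame's). Camera axes: x right, y down, z forward; pixel columns grow to the right and rows downward; lengths in m; the calibration is good to about 2 mm. The wrist camera is an equidistant fisheye: a pixel r from the principal point sees the ray r / f radians off the axis. A picture is of the moment at which its call begins: read the wrist's pose just before it. get_calibration takes no time and is no camera call.
- manip.close_job(): hands the job in, once; it reports no verdict.
The state is a dict: "clock": time; "joint_pos": joint angles; "qvel": joint speeds; "joint_efforts": joint torques, N m; "eef_pos": TCP position; "ee_rot": TCP orientation; "force": force on the tool from outside, world axes, zero at the start; "ft_torque": the same for the moment, N m; "finger_gap": opening from 0.0 (shut) to 1.0 (fully open).
Only numpy, scipy, OpenCV 4.12 (cv2) and the standard library are available. Lean on these libraries where they do the work, as an engineer would, in place of code of your own. Each camera call takes 0.05 s, during which the arm holds its last target. There are 200 camera calls.

### The job

Put the small parts box away in the tool chest. Raise the lid by its bar, gently, until its folding stay locks and the lid stands by itself, and set the box flat on the tray floor. Then take the stay's knob to break the joint and let the lid down fully shut with it: never let the lid drop, never force the stay so that its clamped bracket shifts, and leave the other bench things where they are.

Things in the scene. Friction and masses are not known exactly. Their poses are not given: they have to be found in the camera images.
- lid (a joint): Lid angle in rad: 0 shut, growing as the front edge rises. The stay comes taut and locks somewhere between 1.27 and 1.52 (its two end fittings are clamped in slightly different places each time, so feel for it: the bar refuses to rise further). Lid 0.5 to 0.8 kg with a light closing spring, 2 to 5 N at the bar; let go early it falls shut, or just short of the lock may hang there unlocked.
- lid_hinge (a point): Middle of the lid's hinge axis, at the far top edge of the tool chest, 115 mm above the bench. x axis points from the chest's front to its back, y along the hinge axis (to the left seen from the robot at no yaw), z up. Chest: fixed, grey, 180 mm front to back, 240 wide; rim 110 mm high.
- lid_bar (a point): Middle of the round steel bar handle, 12 mm diameter and 100 mm clear between its two arms, parallel to the hinge, 225 mm from the hinge axis in the lid's mid-plane and 45 mm ahead of the lid's front edge (lid 8 mm thick). Turns with the lid: x points from bar to hinge, y along the bar, z out of the lid's top. With the lid shut the bar is 115 mm above the bench.
- chest_in (a point): Centre of the chest's inner tray floor, 56 mm above the bench; x to the chest's back, y to its left. Inner space 164 mm along x, 224 along y, 54 mm deep below the rim.
- stay_knob (a point): Grip point on the stay's black knob: a level round pin, 14 mm diameter, parallel to the hinge, sticking out of the chest's right (-y) side 190 mm from its middle plane at this point; 52 mm of plain pin inward of the point to the upper link, 21 mm outward to a 20 mm end flange. It is the stay's knee, on the end of the lower link: it always moves on a circle of 68 mm radius about stay_pivot.
- stay: Lower link of the folding stay, 68 mm, with the knob at its end. Lid shut: the knob hangs below the pivot, about 49 mm above the bench. Raising the lid swings it back and up. Locked: about 165 mm above the bench, the knee 0.2 rad past straight to the upper front side, on a stop. To break it, move the knob about 15 mm down and back (toward the hinge) along its circle against 3 to 6 N.
- stay_upper: Upper link of the stay, 68 mm, from the knob to a pin clamped on the lid's side 82 to 98 mm from the hinge axis. Let go before the joint is well past straight, it springs back to lock. Further on, the lid's weight (up to 12 N) is on the knob and the lid falls unless the knob is held: carry it down its circle until it hangs where it hung at the start.
- stay_pivot (a point): Point on the axis of the stay's lower pivot (parallel to the hinge, at its height, 114 to 126 mm ahead of it), level with the knob's grip point along the axis. x, y, z as lid_hinge. The pivot's bracket is only clamped to the chest's side: forcing the taut or locked stay (some 12 N too much at the bar, 25 N at the pivot) makes it slip along x, which must not happen.
- parts_box_center (a point): Centre of the small white plastic parts box, loose, 66 mm (x) by 46 mm (y) by 30 mm high, 60 to 130 g, standing flat on the bench at the left; x, y along its sides, z up.
- motor_top (a point): A small stepper motor, 42 mm square and 64 mm tall with its shaft, standing on the bench to the right: bystander; the point is at its centre, 20 mm up.
- breadboard_mid (a point): A white electronics breadboard, 165 x 55 x 9 mm, on the bench at the left rear: bystander; centre of its top.
- screwdriver_grip (a point): A 180 mm screwdriver lying on the bench at the right front: bystander; middle of its handle.

How it is judged:
By the outcome, as a careful person would: the job done as asked, in the order asked, and still so for the second after the job is handed in, with the robot touching nothing.
It also fails if it takes over 72 s, if anything falls off the work surface, if the arm or the gripper's body presses on something with over 40 N, if the wrist force passes 120 N, or if a joint passes its speed limit or range.

## Working session

There is one attempt and no reset: what is moved stays moved. The work goes in short steps, Python scripts to look and compute and a shell command to move; the robot and the scene stay as the last step left them, time stands still between calls to the robot, and variables do not carry over. Pictures are saved under pics/ and viewed, about 8 in all and at most 12, crops included, and the job is handed in when it is done.

```bash
ls; mkdir -p pics
python3 - <<'E'
from rig import manip
import cv2, numpy as np
for n in("side","top"):
    cv2.imwrite(f"pics/{n}0.png",manip.grab_frame(n)[:,:,::-1])
for n in("side","top","wrist"):
    c=manip.get_calibration(n); print(n,{k:np.round(v,4).tolist() for k,v in c.items()})
print(manip.state(), manip.grasp_offset)
E
```

```text
pics
side {'mtx': [[475.6542, 0.0, 284.4982], [0.0, 475.6542, 210.3621], [0.0, 0.0, 1.0]], 'R': [[0.7474, -0.6644, 0.0085], [-0.4477, -0.5131, -0.7323], [0.4909, 0.5435, -0.6809]], 't': [-0.4552, 0.2963, 1.2816]}
top {'mtx': [[472.7477, 0.0, 286.3734], [0.0, 472.7477, 215.4836], [0.0, 0.0, 1.0]], 'R': [[-0.0732, -0.9973, 0.0016], [-0.9708, 0.0709, -0.2294], [0.2287, -0.0183, -0.9733]], 't': [-0.0357, 0.5674, 1.2137]}
wrist {'mtx': [[325.1923, 0.0, 278.7842], [0.0, 325.1923, 212.9502], [0.0, 0.0, 1.0]], 'mount': [[1.0, -0.0004, -0.0002, -0.0001], [0.0004, 0.9702, 0.2425, -0.0665], [0.0001, -0.2425, 0.9702, -0.1672], [0.0, 0.0, 0.0, 1.0]]}
{'clock': 0.1, 'joint_pos': array([ 9.93209637e-01,  2.59267596e-01,  1.53594532e+00, -1.01179820e-05,
        1.34798972e+00, -2.02787103e-01]), 'qvel': array([ 0.00082831, -0.00047894, -0.00166076, -0.00113019, -0.0011428 ,
        0.00026618]), 'joint_efforts': array([ 3.03794004e-03, -4.38215625e+01, -2.84642941e+01,  7.21421186e-02,
        3.61217558e-02, -2.05709301e-05]), 'eef_pos': array([0.20105683, 0.51142204, 0.21791356]), 'ee_rot': array([ 3.14476790e-04,  8.26463267e-01,  5.62990072e-01, -7.41039041e-04]), 'force': array([-0.32711528,  0.24022431, -0.23661536]), 'ft_torque': array([0.0565555 , 0.0742611 , 0.06272183]), 'finger_gap': 0.9978287076809654} 0.0188
```

View pics/side0.png

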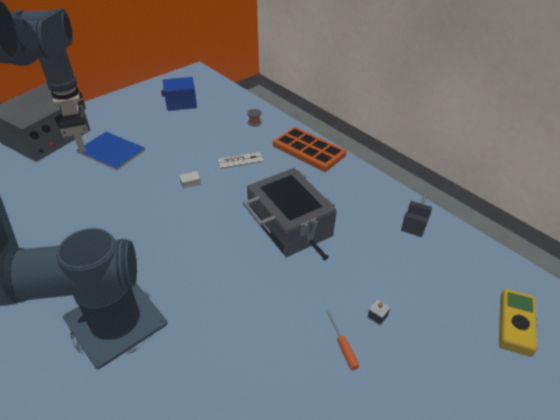

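View pics/top0.png

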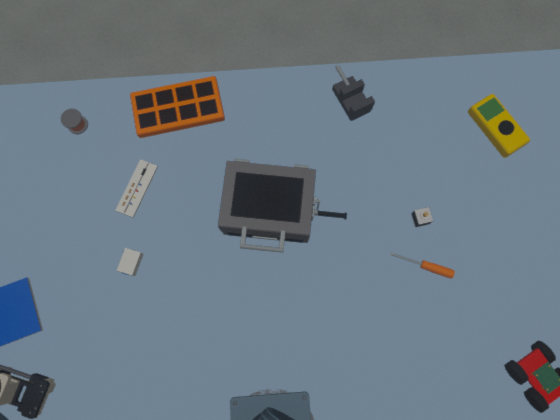

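The chest is near top-view (267,200), bar (262,248), knob tip (345,215) and box (130,262). Side view shows the same at (290,210), (260,210), (325,256) and (190,180). I'll zoom in on both.

Run:
```python
import cv2, numpy as np
t=cv2.imread("pics/top0.png");s=cv2.imread("pics/side0.png")
a=cv2.resize(t[150:260,205:355],None,fx=5.3,fy=5.3,interpolation=cv2.INTER_CUBIC)[:583]
cv2.imwrite("pics/tc.png",a)
b=cv2.resize(s[160:270,235:345],None,fx=5.4,fy=5.4,interpolation=cv2.INTER_CUBIC)
cv2.imwrite("pics/sc.png",b)
# box mask
x=t[240:285,105:155].astype(int); g=(x.min(2)>150).astype(np.uint8)
cs,_=cv2.findContours(g,0,1)
for c in cs:
    if len(c)>8: print("top box",cv2.minAreaRect(c.reshape(-1,2)+[105,240]), cv2.contourArea(c))
```

```text
top box ((128.0207977294922, 261.0079345703125), (14.907304763793945, 24.652679443359375), 20.85445785522461) 318.5
```

View pics/tc.png

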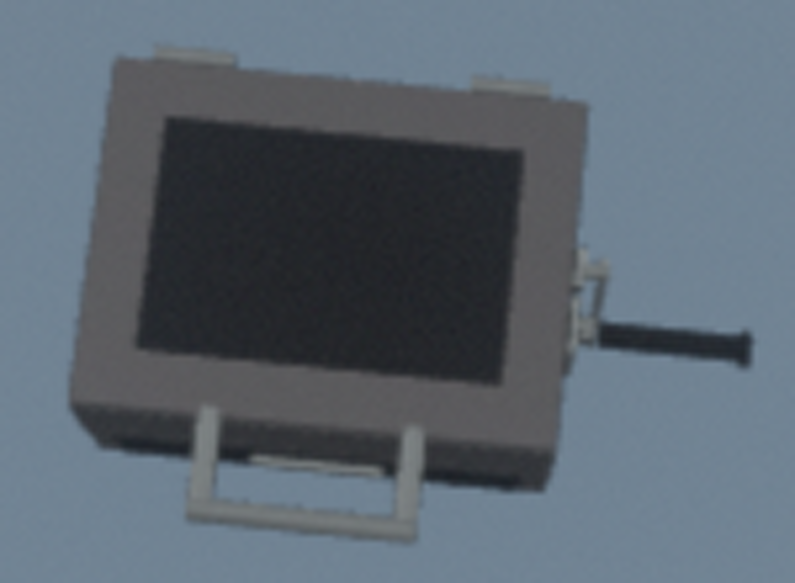

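View pics/sc.png

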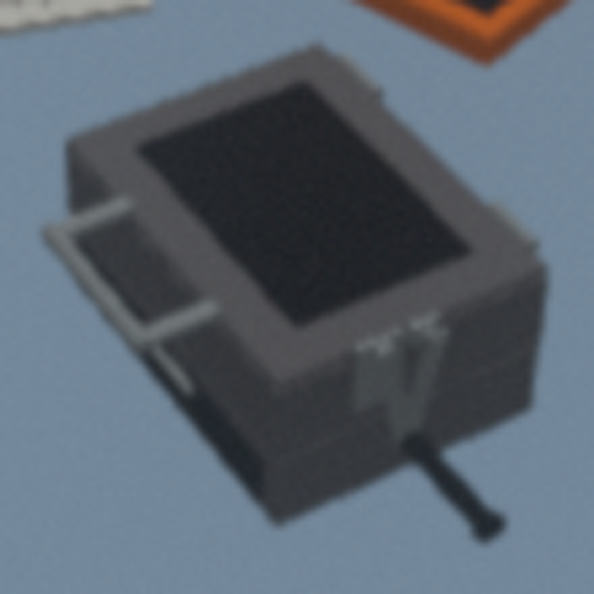

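```bash
cat > h.py <<'E'
import numpy as np, cv2
from scipy.spatial.transform import Rotation as Ro
from rig import manip
def ray(n,p):
    c=manip.get_calibration(n); K=np.array(c["mtx"])
    if n=="wrist":
        s=manip.state(); d=(np.array(p,float)-K[:2,2]); r=np.hypot(*d); th=r/K[0,0]
        v=np.r_[d/max(r,1e-9)*np.sin(th),np.cos(th)]; M=np.array(c["mount"]); w,x,y,z=s["ee_rot"]
        R=Ro.from_quat([x,y,z,w]).as_matrix()
        return s["eef_pos"]+R@M[:3,3], R@(M[:3,:3]@v)
    R=np.array(c["R"]); t=np.array(c["t"])
    return -R.T@t, R.T@np.linalg.solve(K,np.r_[p,1.])
def plane(n,p,z):
    o,d=ray(n,p); return o+d*(z-o[2])/d[2]
def tri(p1,p2,n1="top",n2="side"):
    o,d=ray(n1,p1);q,e=ray(n2,p2)
    k=np.linalg.lstsq(np.c_[d,-e],q-o,rcond=None)[0]; a=o+d*k[0];b=q+e*k[1]
    return (a+b)/2,np.linalg.norm(a-b)
def proj(n,X):
    c=manip.get_calibration(n); v=np.array(c["R"])@X+c["t"]; v=np.array(c["mtx"])@v; return v[:2]/v[2]
def st():
    s=manip.state(); print(round(s["clock"],2),np.round(s["eef_pos"]*1000,1),np.round(s["ee_rot"],4),"F",np.round(s["force"],1),"g",round(s["finger_gap"],3),"J",np.round(s["joint_pos"],2)); return s
E
python3 - <<'E'
from h import *
T=lambda p:np.array(p)/5.3+[205,150]; S=lambda p:np.array(p)/5.4+[235,160]
top=[plane("top",T(p),.119) for p in [(115,60),(587,103),(548,450),(72,403)]]
sd=[plane("side",S(p),.119) for p in [(315,45),(545,262),(283,382),(68,145)]]
for P in (top,sd):
    P=np.array(P)[:,:2]; bl,br,fr,fl=P
    u=(bl-br)+(fl-fr); w=(bl-fl)+(br-fr)
    print(np.round(P*1000,1).tolist(),"yaw",np.degrees(np.arctan2(-u[0],u[1])),np.degrees(np.arctan2(w[1],w[0])),"size",[np.linalg.norm(v)*500 for v in(u,w)],"c",P.mean(0)*1000)
print("bar",plane("top",T((303,526)),.115)*1000,plane("side",S((95,290)),.115)*1000)
print("knob in/out",[ (a*1000,e*1000) for a,e in (tri(T((600,335)),S((410,440))),tri(T((745,348)),S((488,527))))])
for z in(.030,0): print("box",plane("top",(128.0,261.0),z)*1000)
s=cv2.imread("pics/side0.png"); t=cv2.imread("pics/top0.png")
print(np.round(proj("side",np.array([.5,.2,.0]))))
x=s[160:200,165:215].astype(int); print((x[::3,::3].min(2)))
x=t[243:282,108:148].astype(int); print((x[::2,::2].min(2)))
E
```

```text
[[710.2, 71.6], [670.3, -163.0], [495.6, -128.7], [535.7, 100.2]] yaw -9.783039341964347 -10.218494083129107 size [np.float64(235.17525200970863), np.float64(177.4185256395804)] c [602.96935628 -29.96665616]
[[704.8, 65.0], [669.0, -165.3], [495.4, -139.0], [530.8, 89.8]] yaw -8.824042975512288 -8.382097653209032 size [np.float64(232.30336447559856), np.float64(175.65659478379135)] c [599.99675047 -37.36454475]
bar [467.83040745  -7.92238831 115.        ] [467.36681285 -14.05697266 115.        ]
knob in/out [(array([ 568.48047008, -165.51972052,   44.24549878]), np.float64(0.08839094960223857)), (array([ 555.89414094, -239.96248591,   43.86823359]), np.float64(0.5052958711163045))]
box [476.20194786 361.49859851  30.        ]
box [481.01264982 371.21634818   0.        ]
[222. 202.]
[[114 115 115 115 115 114 116 115 116 115 116 115 116 116 115 117 116]
 [115 115 115 113 117 114 116 116 116 115 116 117 117 116 117 116 115]
 [115 115 115 117 115 116 115 116 116 115 116 116 115 115 116 116 116]
 [115 115 115 115 116 116 116 116 117 117 117 115 117 116 116 116 116]
 [115 116 116 115 114 1
[... 1688 characters left out ...]
 112 114
  114 114]
 [113 112 113 114 115 154 155 155 155 155 156 156 157 147  92 101 113 114
  111 115]
 [114 114 113 113 126 155 156 156 155 156 156 156 156 116  94 107 114 114
  112 114]
 [114 112 114 113 115 116 147 154 155 155 155 156 151  98  97 113 114 114
  113 114]
 [114 112 114 113 115 113 112  93  90 128 153 156 141  81 101 112 114 113
  114 113]
 [112 113 113 113 113 112 114 114 112 110 112 115 100  96 113 112 113 114
  112 113]
 [115 111 114 112 112 113 113 114 114 114 114 113 113 114 115 114 113 113
  112 114]
 [113 114 114 114 114 112 112 114 114 115 114 113 113 113 113 113 114 113
  113 114]
 [114 114 114 112 113 114 113 113 114 113 115 112 113 114 114 113 113 113
  114 115]]
```

```bash
python3 -m pendant '{"linear":[[200,-200,60],[200,-200,60],[200,-200,60],[200,-200,60],[200,-200,60],[200,-200,60],[200,-200,60],[200,-200,60],[200,-200,60],[200,-200,60]],"rot":[[0,0,-7],[0,0,-14],[0,0,-21],[0,0,-28],[0,0,-35],[0,0,-42],[0,0,-49],[0,0,-56],[0,0,-63],[0,0,-70]],"fingers":[1,1,1,1,1,1,1,1,1,1]}' 30
python3 - <<'E'
from h import *
st(); im=manip.grab_frame("wrist")
cv2.imwrite("pics/w1.png",im[:,:,::-1])
E
```

```text
clock: 0.93
eef_pos: [0.402, 0.3108, 0.2783]
ee_rot: [0.0, 1.0, -0.017, -0.0]
force: [0.1, 0.0, -0.4]
finger_gap: 0.995
0.93 [402.  310.8 278.3] [ 1.000e-04  9.999e-01 -1.720e-02 -4.000e-04] F [ 0.1  0.  -0.4] g 0.995 J [0.44 0.15 1.53 0.   1.47 0.47]
```

View pics/w1.png

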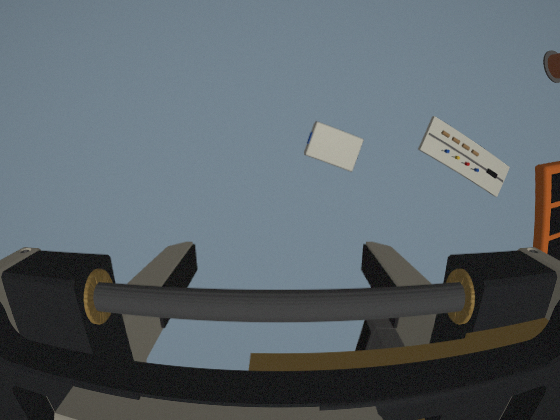

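The box top is at (317,121), (363,138), (352,170), (305,155), well clear. Next I'll move above the bar.

```bash
python3 - <<'E'
from h import *
q=[plane("wrist",p,.03)[:2]*1000 for p in [(317,121),(363,138),(352,170),(305,155)]]
q=np.array(q); print(np.round(q,1).tolist(),q.mean(0),[np.linalg.norm(q[i]-q[i-1]) for i in range(4)]); v=q[1]-q[0]+q[2]-q[3]; print("long axis deg",np.degrees(np.arctan2(v[1],v[0])))
E
python3 -m pendant '{"linear":[[66,-321,-70],[66,-321,-70],[66,-321,-70],[66,-321,-70],[66,-321,-70],[66,-321,-70],[66,-321,-70],[66,-321,-70],[66,-321,-70],[66,-321,-70]],"rot":[[0,0,-4],[0,0,-7.5],[0,0,-7.5],[0,0,-7.5],[0,0,-7.5],[0,0,-7.5],[0,0,-7.5],[0,0,-7.5],[0,0,-7.5],[0,0,-7.5]],"fingers":[0.5,0.5,0.5,0.5,0.5,0.5,0.5,0.5,0.5,0.5]}' 30
python3 - <<'E'
from h import *
st(); im=manip.grab_frame("wrist")
cv2.imwrite("pics/w2.png",im[:,:,::-1])
E
```

```text
[[453.4, 391.7], [513.1, 369.2], [497.8, 327.5], [436.7, 348.5]] [475.27776685 359.22631939] [np.float64(46.34121616298327), np.float64(63.82166295403719), np.float64(44.420771263013776), np.float64(64.67912668908795)]
long axis deg -19.846576973674434
clock: 1.82
eef_pos: [0.467, -0.0111, 0.2077]
ee_rot: [-0.0, 0.997, -0.079, -0.001]
force: [-0.1, -0.2, -0.6]
finger_gap: 0.503
1.82 [467.  -11.1 207.7] [-2.000e-04  9.968e-01 -7.930e-02 -1.100e-03] F [-0.1 -0.2 -0.6] g 0.503 J [-0.26  0.12  1.74 -0.    1.29 -0.1 ]
```

View pics/w2.png

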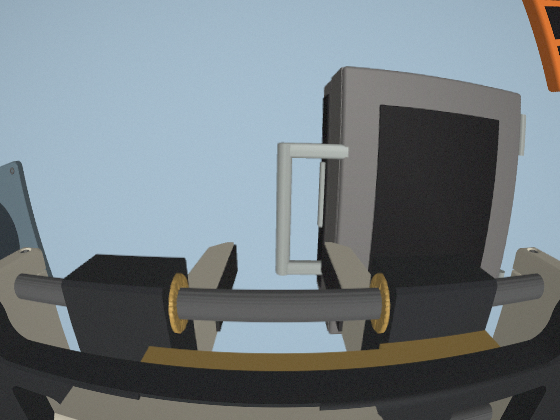

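Run:
```python
from h import *
a,b=[plane("wrist",p,.115)[:2]*1000 for p in [(284.5,150),(282.5,268)]]
print(a,b,(a+b)/2,np.linalg.norm(a-b),"chest yaw",np.degrees(np.arctan2(-(a-b)[0],(a-b)[1])))
c=[plane("wrist",p,.119)[:2]*1000 for p in [(345,67),(520,94)]]; print(c)
```

```text
[479.95564413  42.33709275] [462.77875368 -57.30634404] [471.3671989   -7.48462564] 101.11310527878472 chest yaw -9.780724851099642
[array([537.74053091, 102.00990479]), array([712.70158304,  72.30471363])]
```

```bash
python3 -m pendant '{"linear":[[3,3,0],[3,3,-30],[3,3,-60],[3,3,-85],[3,3,-105],[3,3,-112],[3,3,-112],[3,3,-112]],"rot":[[0,0,-0.7],[0,0,-0.7],[0,0,-0.7],[0,0,-0.7],[0,0,-0.7],[0,0,-0.7],[0,0,-0.7],[0,0,-0.7]],"fingers":[0.37,0.37,0.37,0.37,0.37,0.37,0.37,0.37]}' 25
python3 -m pendant '{"linear":[[0,0,0],[0,0,0],[0,0,0],[0,0,0],[0,0,0],[0,0,0],[0,0,0]],"rot":[[0,0,0],[0,0,0],[0,0,0],[0,0,0],[0,0,0],[0,0,0],[0,0,0]],"fingers":[0.2,0.1,0.02,0.02,0.02,0.02,0.02]}' 25
```

```text
clock: 2.53
eef_pos: [0.4708, -0.0051, 0.0974]
ee_rot: [-0.0, 0.997, -0.083, 0.0]
force: [0.5, -0.3, -0.0]
finger_gap: 0.37
clock: 3.12
eef_pos: [0.4713, -0.0064, 0.0972]
ee_rot: [0.0, 0.996, -0.085, 0.001]
force: [2.6, -0.7, 2.5]
finger_gap: 0.122
```

```bash
cat > arc.py <<'E'
import sys,numpy as np,json
# arc.py R a0 a1 n sign : shifts in world from circle angle a0 to a1; circle point = pivot + R*(front*cos, up*sin)
R,a0,a1,n=map(float,sys.argv[1:5]); y=np.radians(-9.8)
f=lambda a:np.array([-np.cos(y)*np.cos(a),-np.sin(y)*np.cos(a),np.sin(a)])*R
print(json.dumps([np.round(f(a)-f(a0),1).tolist() for a in np.linspace(a0,a1,int(n)+1)[1:]]))
E
for a in "0 .4" ".4 .8" ".8 1.1"; do python3 arc.py 225 $a 10;done
```

```text
[[0.2, -0.0, 9.0], [0.7, -0.1, 18.0], [1.6, -0.3, 26.9], [2.8, -0.5, 35.8], [4.4, -0.8, 44.7], [6.4, -1.1, 53.5], [8.6, -1.5, 62.2], [11.3, -1.9, 70.8], [14.2, -2.5, 79.3], [17.5, -3.0, 87.6]]
[[3.6, -0.6, 8.2], [7.6, -1.3, 16.3], [11.8, -2.0, 24.2], [16.4, -2.8, 31.9], [21.2, -3.7, 39.4], [26.4, -4.6, 46.7], [31.8, -5.5, 53.9], [37.5, -6.5, 60.7], [43.5, -7.5, 67.4], [49.7, -8.6, 73.8]]
[[4.8, -0.8, 4.6], [9.8, -1.7, 9.1], [14.9, -2.6, 13.4], [20.2, -3.5, 17.6], [25.5, -4.4, 21.6], [31.0, -5.3, 25.5], [36.5, -6.3, 29.1], [42.2, -7.3, 32.6], [48.0, -8.3, 36.0], [53.9, -9.3, 39.1]]
```

```bash
python3 -m pendant '{"linear":[[0,0,9],[1,0,18],[1.5,0,27],[3,-0.5,36],[4.5,-1,45],[6.5,-1,53.5],[8.5,-1.5,62],[11.5,-2,71],[14,-2.5,79.5],[17.5,-3,87.5]],"rot":[[0,0,0],[0,0,0],[0,0,0],[0,0,0],[0,0,0],[0,0,0],[0,0,0],[0,0,0],[0,0,0],[0,0,0]],"fingers":[0.02,0.02,0.02,0.02,0.02,0.02,0.02,0.02,0.02,0.02]}' 25
```

```text
clock: 3.95
eef_pos: [0.4873, -0.0092, 0.1845]
ee_rot: [0.0, 0.996, -0.084, -0.001]
force: [1.4, -1.1, -5.4]
finger_gap: 0.118
```

Tracking well; the load is about 5.4 N.

```bash
python3 -m pendant '{"linear":[[3.5,-0.5,8],[7.5,-1.5,16.5],[12,-2,24],[16.5,-3,32],[21,-3.5,39.5],[26.5,-4.5,47],[32,-5.5,54],[37.5,-6.5,61],[43.5,-7.5,67.5],[49.5,-8.5,74]],"rot":[[0,0,0],[0,0,0],[0,0,0],[0,0,0],[0,0,0],[0,0,0],[0,0,0],[0,0,0],[0,0,0],[0,0,0]],"fingers":[0.02,0.02,0.02,0.02,0.02,0.02,0.02,0.02,0.02,0.02]}' 25
python3 -m pendant '{"linear":[[5,-1,4.5],[10,-1.5,9],[15,-2.5,13.5],[20,-3.5,17.5],[25.5,-4.5,21.5],[31,-5.5,25.5],[36.5,-6.5,29],[42,-7.5,32.5],[48,-8.5,36],[54,-9.5,39]],"rot":[[0,0,0],[0,0,0],[0,0,0],[0,0,0],[0,0,0],[0,0,0],[0,0,0],[0,0,0],[0,0,0],[0,0,0]],"fingers":[0.02,0.02,0.02,0.02,0.02,0.02,0.02,0.02,0.02,0.02]}' 25
python3 arc.py 225 1.1 1.22 5;python3 arc.py 225 1.22 1.28 5;python3 arc.py 225 1.28 1.34 5;python3 arc.py 225 1.34 1.4 5;python3 arc.py 225 1.4 1.46 5;python3 arc.py 225 1.46 1.54 5
```

```text
clock: 4.78
eef_pos: [0.5338, -0.0173, 0.2593]
ee_rot: [0.0, 0.996, -0.084, -0.004]
force: [-12.2, -0.5, 6.2]
finger_gap: 0.119
clock: 5.62
eef_pos: [0.5897, -0.0271, 0.3011]
ee_rot: [0.001, 0.996, -0.084, -0.0]
force: [-9.4, -0.2, 11.7]
finger_gap: 0.12
[[4.8, -0.8, 2.4], [9.6, -1.7, 4.7], [14.5, -2.5, 6.8], [19.4, -3.4, 8.9], [24.4, -4.2, 10.8]]
[[2.5, -0.4, 0.9], [5.0, -0.9, 1.8], [7.5, -1.3, 2.6], [10.1, -1.7, 3.5], [12.6, -2.2, 4.3]]
[[2.6, -0.4, 0.8], [5.1, -0.9, 1.5], [7.7, -1.3, 2.2], [10.3, -1.8, 2.8], [12.9, -2.2, 3.5]]
[[2.6, -0.4, 0.6], [5.2, -0.9, 1.2], [7.8, -1.3, 1.7], [10.4, -1.8, 2.2], [13.0, -2.3, 2.7]]
[[2.6, -0.5, 0.4], [5.3, -0.9, 0.9], [7.9, -1.4, 1.2], [10.5, -1.8, 1.6], [13.2, -2.3, 1.9]]
[[3.5, -0.6, 0.4], [7.1, -1.2, 0.7], [10.6, -1.8, 0.9], [14.1, -2.4, 1.1], [17.7, -3.1, 1.3]]
```

```bash
python3 -m pendant '{"linear":[[3,-0.5,3.5],[7,-1,5.5],[11,-2,8],[15,-2.5,10],[19,-3,12],[24,-4,14]],"rot":[[0,0,0],[0,0,0],[0,0,0],[0,0,0],[0,0,0],[0,0,0]],"fingers":[0.02,0.02,0.02,0.02,0.02,0.02]}' 25
```

```text
clock: 6.12
eef_pos: [0.6146, -0.0316, 0.3128]
ee_rot: [0.001, 0.996, -0.084, -0.0]
force: [-4.6, -1.2, 5.2]
finger_gap: 0.118
```

```bash
python3 -m pendant '{"linear":[[3,-0.5,1.5],[6,-1,2.5],[9,-1.5,4],[12.5,-2,5.5],[12.5,-2,5.5]],"rot":[[0,0,0],[0,0,0],[0,0,0],[0,0,0],[0,0,0]],"fingers":[0.02,0.02,0.02,0.02,0.02]}' 25
python3 -m pendant '{"linear":[[2.5,-0.5,1],[5,-1,2],[6.5,-1,2.5],[6.5,-1,2.5]],"rot":[[0,0,0],[0,0,0],[0,0,0],[0,0,0]],"fingers":[0.02,0.02,0.02,0.02]}' 25
```

```text
clock: 6.53
eef_pos: [0.6283, -0.0339, 0.3177]
ee_rot: [0.001, 0.996, -0.085, 0.001]
force: [-4.4, -4.1, 5.1]
finger_gap: 0.123
clock: 6.87
eef_pos: [0.6345, -0.035, 0.3194]
ee_rot: [0.001, 0.996, -0.085, 0.0]
force: [-2.9, -4.3, 3.2]
finger_gap: 0.121
```

```bash
python3 -m pendant '{"linear":[[2.5,-0.5,1],[5,-1,2],[6.5,-1,2.5],[6.5,-1,2.5]],"rot":[[0,0,0],[0,0,0],[0,0,0],[0,0,0]],"fingers":[0.02,0.02,0.02,0.02]}' 25
python3 -m pendant '{"linear":[[2,-0.5,0.5],[4,-0.5,1],[4,-0.5,1]],"rot":[[0,0,0],[0,0,0],[0,0,0]],"fingers":[0.02,0.02,0.02]}' 25
```

```text
clock: 7.2
eef_pos: [0.641, -0.0361, 0.3213]
ee_rot: [0.001, 0.996, -0.085, -0.0]
force: [-3.2, -4.9, 0.5]
finger_gap: 0.122
clock: 7.45
eef_pos: [0.6451, -0.0367, 0.3223]
ee_rot: [0.001, 0.996, -0.085, -0.0]
force: [-1.0, -5.6, 0.0]
finger_gap: 0.124
```

```bash
python3 -m pendant '{"linear":[[2,-0.5,0.5],[4,-0.5,0.8],[4,-0.5,0.8]],"rot":[[0,0,0],[0,0,0],[0,0,0]],"fingers":[0.02,0.02,0.02]}' 25
python3 -m pendant '{"linear":[[1.5,-0.3,0.3],[3,-0.5,0.6],[3,-0.5,0.6]],"rot":[[0,0,0],[0,0,0],[0,0,0]],"fingers":[0.02,0.02,0.02]}' 25
```

```text
clock: 7.7
eef_pos: [0.6491, -0.0373, 0.3232]
ee_rot: [0.001, 0.996, -0.085, -0.0]
force: [-1.9, -5.6, 0.4]
finger_gap: 0.118
clock: 7.95
eef_pos: [0.6521, -0.0379, 0.3238]
ee_rot: [0.001, 0.996, -0.085, 0.0]
force: [-1.5, -5.8, 1.0]
finger_gap: 0.122
```

```bash
python3 -m pendant '{"linear":[[1.5,0,0.3],[3,0,0.5],[3,0,0.5]],"rot":[[0,0,0],[0,0,0],[0,0,0]],"fingers":[0.02,0.02,0.02]}' 25
python3 -m pendant '{"linear":[[1.5,0,0.3],[3,0,0.5],[3,0,0.5]],"rot":[[0,0,0],[0,0,0],[0,0,0]],"fingers":[0.02,0.02,0.02]}' 25
```

```text
clock: 8.2
eef_pos: [0.6551, -0.0383, 0.3243]
ee_rot: [0.001, 0.996, -0.085, 0.0]
force: [-1.5, -5.7, 0.6]
finger_gap: 0.123
clock: 8.45
eef_pos: [0.6582, -0.0387, 0.3249]
ee_rot: [0.001, 0.996, -0.085, 0.0]
force: [-2.4, -8.8, 1.1]
finger_gap: 0.119
```

```bash
python3 -m pendant '{"linear":[[1,-1.5,0.2],[2.5,-2.5,0.3],[2.5,-2.5,0.3]],"rot":[[0,0,0],[0,0,0],[0,0,0]],"fingers":[0.02,0.02,0.02]}' 25
python3 -m pendant '{"linear":[[1.5,-0.5,0.2],[2.5,-0.5,0.3],[2.5,-0.5,0.3]],"rot":[[0,0,0],[0,0,0],[0,0,0]],"fingers":[0.02,0.02,0.02]}' 25
```

```text
clock: 8.7
eef_pos: [0.661, -0.0393, 0.3253]
ee_rot: [-0.0, 0.996, -0.084, 0.001]
force: [-1.5, -1.9, 1.0]
finger_gap: 0.122
clock: 8.95
eef_pos: [0.6625, -0.0395, 0.3255]
ee_rot: [-0.0, 0.996, -0.084, -0.001]
force: [-3.7, -2.8, 0.4]
finger_gap: 0.125
```

```bash
python3 -m pendant '{"linear":[[0.7,-0.2,0.1],[1.2,-0.2,0.1],[1.2,-0.2,0.1]],"rot":[[0,0,0],[0,0,0],[0,0,0]],"fingers":[0.02,0.02,0.02]}' 25
python3 - <<'E'
from h import *
st(); im=manip.grab_frame("side"); print(manip.state()["force"])
cv2.imwrite("pics/s1.png",cv2.resize(im[110:280,220:390,::-1],None,fx=3.5,fy=3.5,interpolation=cv2.INTER_CUBIC))
E
```

```text
clock: 9.2
eef_pos: [0.6636, -0.0397, 0.3257]
ee_rot: [-0.0, 0.996, -0.084, -0.001]
force: [-4.5, -1.4, 1.5]
finger_gap: 0.119
9.2 [663.6 -39.7 325.7] [-1.000e-04  9.964e-01 -8.430e-02 -6.000e-04] F [-4.5 -1.4  1.5] g 0.119 J [-0.23  0.44  1.03 -0.    1.68 -0.06]
[-4.20493754 -2.52303591  1.31496257]
```

View pics/s1.png

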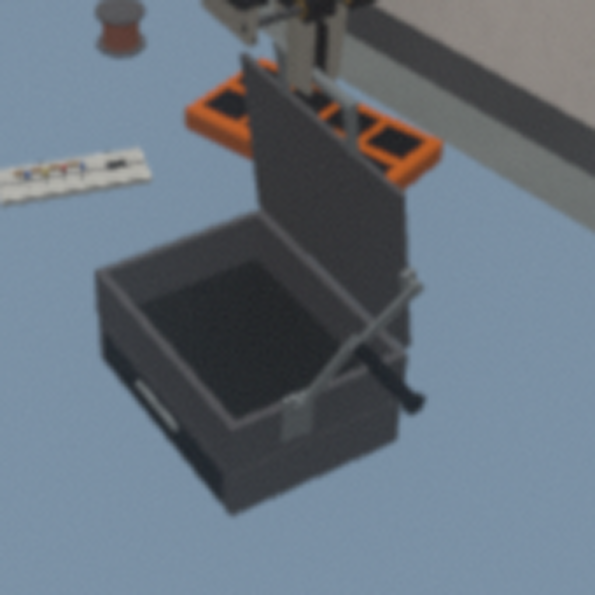

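```bash
python3 -m pendant '{"linear":[[0.5,-0.1,0],[1,-0.2,0.1],[1,-0.2,0.1]],"rot":[[0,0,0],[0,0,0],[0,0,0]],"fingers":[0.02,0.02,0.02]}' 25
python3 -m pendant '{"linear":[[0.5,-0.1,0],[0.8,-0.2,0],[0.8,-0.2,0]],"rot":[[0,0,0],[0,0,0],[0,0,0]],"fingers":[0.02,0.02,0.02]}' 25
python3 - <<'E'
from h import *
st(); a=manip.grab_frame("side");b=manip.grab_frame("top"); cv2.imwrite("pics/s2.png",a[:,:,::-1]);cv2.imwrite("pics/t2.png",b[:,:,::-1])
A=cv2.resize(a[170:240,290:350],None,fx=6.6,fy=8,interpolation=cv2.INTER_CUBIC)
A=cv2.resize(a[175:245,290:350],(480,560),interpolation=cv2.INTER_CUBIC)
B=cv2.resize(b[175:245,315:355],(320,560),interpolation=cv2.INTER_CUBIC)
cv2.imwrite("pics/c2.png",np.hstack([A,B])[:,:,::-1])
E
```

```text
clock: 9.5
eef_pos: [0.6643, -0.0398, 0.3258]
ee_rot: [-0.0, 0.996, -0.084, -0.001]
force: [-5.3, -1.8, 1.1]
finger_gap: 0.121
clock: 9.75
eef_pos: [0.6649, -0.0399, 0.3259]
ee_rot: [-0.0, 0.996, -0.084, -0.001]
force: [-6.4, -0.9, 2.6]
finger_gap: 0.12
9.75 [664.9 -39.9 325.9] [-2.000e-04  9.964e-01 -8.420e-02 -1.100e-03] F [-6.4 -0.9  2.6] g 0.12 J [-0.23  0.44  1.02  0.    1.68 -0.06]
```

View pics/c2.png

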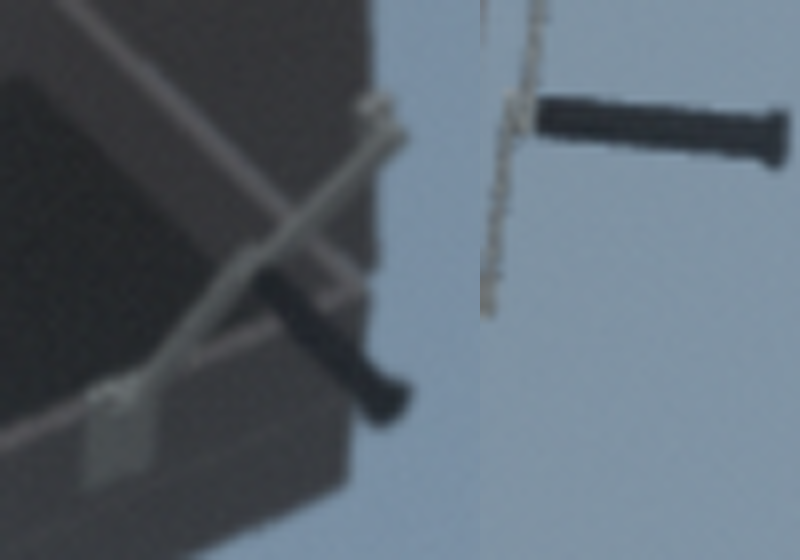

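Run:
```python
from h import *
for a,b in [((352.4,192.3),(338.5,225.3)),((322.5,189.6),(322.8,209.4))]:
    p,e=tri(a,b); print(p*1000,e*1000)
y=np.radians(-9.8); C=np.array([np.cos(y),np.sin(y)]);N=np.array([-np.sin(y),np.cos(y)])
H=np.array([.6915,-.0445])
for a,b in [((352.4,192.3),(338.5,225.3)),((322.5,189.6),(322.8,209.4))]:
    p,e=tri(a,b);print("chest",(p[:2]-H)@C*1000,(p[:2]-H)@N*1000,p[2]*1000-115)
```

```text
[ 589.44047818 -246.63031365  159.91053883] 0.5087067748893057
[ 602.06692353 -171.79114077  160.42899097] 0.9054901932756345
chest -66.1657594673322 -216.55230768445492 44.91053882544131
chest -66.46189862463568 -140.65605468076126 45.42899096586498
```

```bash
python3 -m pendant '{"linear":[[-1,0.2,0],[-2.5,0.4,-0.2],[-2.5,0.4,-0.2]],"rot":[[0,0,0],[0,0,0],[0,0,0]],"fingers":[0.02,0.02,0.02]}' 25
python3 -m pendant '{"linear":[[-1,0.2,-0.1],[-2,0.4,-0.2],[-2,0.4,-0.2]],"rot":[[0,0,0],[0,0,0],[0,0,0]],"fingers":[0.02,0.02,0.02]}' 25
```

```text
clock: 10.1
eef_pos: [0.663, -0.0396, 0.3256]
ee_rot: [-0.0, 0.996, -0.084, -0.0]
force: [-3.8, -2.1, 0.7]
finger_gap: 0.122
clock: 10.35
eef_pos: [0.6616, -0.0394, 0.3254]
ee_rot: [-0.0, 0.996, -0.084, 0.0]
force: [-2.0, -0.4, -0.8]
finger_gap: 0.12
```

```bash
python3 -m pendant '{"linear":[[-1,0.2,-0.1],[-2.5,0.4,-0.2],[-2.5,0.4,-0.2]],"rot":[[0,0,0],[0,0,0],[0,0,0]],"fingers":[0.02,0.02,0.02]}' 25
python3 -m pendant '{"linear":[[-1,0.2,-0.1],[-2.5,0.4,-0.3],[-2.5,0.4,-0.3]],"rot":[[0,0,0],[0,0,0],[0,0,0]],"fingers":[0.02,0.02,0.02]}' 25
```

```text
clock: 10.6
eef_pos: [0.6595, -0.039, 0.3251]
ee_rot: [-0.0, 0.996, -0.084, 0.001]
force: [2.9, -1.0, -0.8]
finger_gap: 0.117
clock: 10.85
eef_pos: [0.6574, -0.0387, 0.3248]
ee_rot: [-0.0, 0.996, -0.084, 0.001]
force: [6.1, -1.3, -3.2]
finger_gap: 0.121
```

```bash
python3 -m pendant '{"linear":[[1.5,-0.3,0.2],[3,-0.5,0.3],[3,-0.5,0.3],[3,-0.5,0.3],[3,-0.5,0.3],[3,-0.5,0.3]],"rot":[[0,0,0],[0,0,0],[0,0,0],[0,0,0],[0,0,0],[0,0,0]],"fingers":[0.02,0.1,0.2,0.35,0.5,0.5]}' 25
python3 -m pendant '{"linear":[[0,0,10],[0,0,30],[0,0,55],[-25,20,70],[-60,50,70],[-90,80,70],[-90,120,70],[-100,160,70],[-120,190,60],[-140,220,40]],"rot":[[0,0,0],[0,0,0],[0,0,0],[0,0,0],[0,0,7],[0,0,14],[0,0,21],[0,0,28],[0,0,35],[0,0,42]],"fingers":[0.5,0.5,0.5,0.6,0.7,0.75,0.75,0.75,0.75,0.75]}' 25
python3 - <<'E'
from h import *
st(); b=manip.grab_frame("top"); a=manip.grab_frame("side")
print("diff",np.abs(a[175:245,290:350].astype(int)-cv2.imread("pics/s2.png")[175:245,290:350,::-1]).mean())
E
```

```text
clock: 11.35
eef_pos: [0.659, -0.0389, 0.3255]
ee_rot: [-0.0, 0.996, -0.084, -0.0]
force: [-0.0, 0.6, -0.1]
finger_gap: 0.355
clock: 12.18
eef_pos: [0.5193, 0.1828, 0.3682]
ee_rot: [0.0, 0.96, 0.282, 0.003]
force: [0.5, 0.7, -0.6]
finger_gap: 0.754
12.18 [519.3 182.8 368.2] [3.000e-04 9.595e-01 2.815e-01 3.000e-03] F [ 0.5  0.7 -0.6] g 0.754 J [ 0.14  0.2   1.25  0.    1.68 -0.44]
diff 3.506111111111111
```

```bash
python3 -m pendant '{"linear":[[-20,38,0],[-36,76,-10],[-44,112,-30],[-44,145,-55],[-44,170,-85],[-44,177,-125],[-44,177,-165],[-44,177,-205],[-44,177,-245],[-44,177,-285]],"rot":[[0,0,7],[0,0,14],[0,0,21],[0,0,28],[0,0,35],[0,0,37.5],[0,0,37.5],[0,0,37.5],[0,0,37.5],[0,0,37.5]],"fingers":[0.75,0.75,0.75,0.75,0.75,0.75,0.75,0.75,0.75,0.75]}' 20
python3 - <<'E'
from h import *
st(); im=manip.grab_frame("wrist"); cv2.imwrite("pics/w3.png",im[:,:,::-1])
E
```

```text
clock: 13.12
eef_pos: [0.4764, 0.3578, 0.0796]
ee_rot: [0.0, 0.82, 0.572, 0.001]
force: [-0.4, 1.0, 0.6]
finger_gap: 0.75
13.12 [476.4 357.8  79.6] [3.000e-04 8.204e-01 5.719e-01 8.000e-04] F [-0.4  1.   0.6] g 0.75 J [ 0.46  0.46  1.6  -0.    1.08 -0.76]
```

View pics/w3.png

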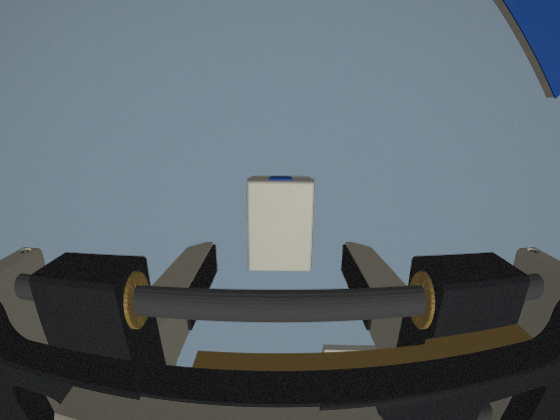

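Box is at columns 248–313 and rows 181–270, centred between the fingers and aligned.

```bash
python3 - <<'E'
from h import *
q=np.array([plane("wrist",p,.03)[:2]*1000 for p in [(248,181),(313,181),(312.5,270),(249.5,270)]]); print(q.mean(0))
E
python3 -m pendant '{"linear":[[0,1,-25],[0,1,-45],[0,1,-60],[0,1,-70],[0,1,-74],[0,1,-74],[0,1,-74]],"rot":[[0,0,0],[0,0,0],[0,0,0],[0,0,0],[0,0,0],[0,0,0],[0,0,0]],"fingers":[0.75,0.75,0.75,0.75,0.75,0.75,0.75]}' 20
```

```text
[467.37152215 357.52992252]
clock: 13.75
eef_pos: [0.4764, 0.3591, 0.0075]
ee_rot: [0.0, 0.82, 0.572, 0.001]
force: [0.2, -0.3, 1.3]
finger_gap: 0.751
```

```bash
python3 -m pendant '{"linear":[[-3,0,0],[-3,0,0],[-3,0,0],[-3,0,0],[-3,0,0],[-3,0,0],[-3,0,0]],"rot":[[0,0,0],[0,0,0],[0,0,0],[0,0,0],[0,0,0],[0,0,0],[0,0,0]],"fingers":[0.6,0.5,0.4,0.4,0.4,0.4,0.4]}' 15
python3 -m pendant '{"linear":[[0,0,10],[0,0,30],[0,0,60],[0,0,100],[0,0,140],[10,-30,170],[20,-70,180],[30,-110,180],[40,-150,180],[50,-190,180]],"rot":[[0,0,0],[0,0,0],[0,0,0],[0,0,0],[0,0,0],[0,0,2],[0,0,4],[0,0,6],[0,0,8],[0,0,10]],"fingers":[0.4,0.4,0.4,0.4,0.4,0.4,0.4,0.4,0.4,0.4]}' 15
```

```text
clock: 14.33
eef_pos: [0.4726, 0.3591, 0.0069]
ee_rot: [-0.0, 0.82, 0.572, 0.0]
force: [-2.0, 0.7, 5.6]
finger_gap: 0.495
clock: 15.17
eef_pos: [0.522, 0.1682, 0.1871]
ee_rot: [0.0, 0.766, 0.643, 0.0]
force: [1.5, -0.9, -1.5]
finger_gap: 0.491
```

```bash
python3 -m pendant '{"linear":[[15,-38,0],[29,-76,0],[44,-115,0],[58,-153,0],[70,-188,0],[73,-196,-15],[73,-196,-40],[73,-196,-65],[73,-196,-90],[73,-196,-105]],"rot":[[0,0,0],[0,0,0],[0,0,0],[0,0,0],[0,0,0],[0,0,0],[0,0,0],[0,0,0],[0,0,0],[0,0,0]],"fingers":[0.4,0.4,0.4,0.4,0.4,0.4,0.4,0.4,0.4,0.4]}' 15
python3 -m pendant '{"linear":[[0,0,-6],[0,0,-12],[0,0,-15],[0,0,-16],[0,0,-16]],"rot":[[0,0,0],[0,0,0],[0,0,0],[0,0,0],[0,0,0]],"fingers":[0.4,0.4,0.4,0.4,0.4]}' 15
```

```text
clock: 16.0
eef_pos: [0.5933, -0.0262, 0.0786]
ee_rot: [-0.002, 0.767, 0.641, -0.001]
force: [-0.4, 0.8, -1.2]
finger_gap: 0.491
clock: 16.42
eef_pos: [0.5957, -0.0262, 0.0661]
ee_rot: [0.001, 0.767, 0.642, 0.0]
force: [1.5, -0.1, -0.8]
finger_gap: 0.497
```

```bash
python3 -m pendant '{"linear":[[0,0,-1],[0,0,-2],[0,0,-2]],"rot":[[0,0,0],[0,0,0],[0,0,0]],"fingers":[0.4,0.4,0.4]}' 15
python3 -m pendant '{"linear":[[0,0,-1],[0,0,-1.5],[0,0,-1.5]],"rot":[[0,0,0],[0,0,0],[0,0,0]],"fingers":[0.4,0.4,0.4]}' 15
```

```text
clock: 16.67
eef_pos: [0.5953, -0.0262, 0.0637]
ee_rot: [0.0, 0.767, 0.642, 0.0]
force: [-0.2, 0.0, -0.5]
finger_gap: 0.492
clock: 16.92
eef_pos: [0.5954, -0.0262, 0.0629]
ee_rot: [0.0, 0.767, 0.642, 0.0]
force: [-1.3, 0.0, 5.1]
finger_gap: 0.495
```

```bash
python3 -m pendant '{"linear":[[0,0,0],[0,0,0],[0,0,0],[0,0,0],[0,0,10],[0,0,40],[0,0,80],[0,0,120],[-10,0,160],[-20,0,200]],"rot":[[0,0,0],[0,0,0],[0,0,0],[0,0,0],[0,0,0],[0,0,0],[0,0,0],[0,0,0],[0,0,0],[0,0,-7]],"fingers":[0.55,0.62,0.7,0.7,0.7,0.7,0.7,0.7,0.7,0.7]}' 15
python3 -m pendant '{"linear":[[-15,-10,25],[-15,-40,50],[-15,-80,60],[-15,-110,60],[-15,-150,60],[-15,-180,60],[-15,-190,60],[-15,-195,60],[-15,-198,60],[-15,-198,60]],"rot":[[0,0,-7],[0,0,-14],[0,0,-21],[0,0,-28],[0,0,-35],[0,0,-42],[0,0,-49],[0,0,-56],[0,0,-63],[0,0,-70]],"fingers":[0.6,0.6,0.6,0.6,0.6,0.6,0.6,0.6,0.6,0.6]}' 15
python3 -m pendant '{"linear":[[0,0,0],[0,0,0],[0,0,0],[0,0,0],[0,0,0],[0,0,0],[0,0,0],[0,0,0],[0,0,0],[0,0,0]],"rot":[[0,0,-7],[0,0,-14],[0,0,-21],[0,0,-28],[0,0,-35],[0,0,-42],[0,0,-49],[0,0,-56],[0,0,-63],[0,0,-70]],"fingers":[0.6,0.6,0.6,0.6,0.6,0.6,0.6,0.6,0.6,0.6]}' 15
python3 -m pendant '{"linear":[[0,0,0],[0,0,0],[0,0,0],[0,0,0],[0,0,0],[0,0,0],[0,0,0],[0,0,0],[0,0,0],[0,0,0]],"rot":[[0,0,-7],[0,0,-14],[0,0,-21],[0,0,-28],[0,0,-35],[0,0,-42],[0,0,-49],[0,0,-56],[0,0,-63],[0,0,-70]],"fingers":[0.6,0.6,0.6,0.6,0.6,0.6,0.6,0.6,0.6,0.6]}' 15
python3 - <<'E'
from h import *
st()
E
```

```text
clock: 17.75
eef_pos: [0.5747, -0.0261, 0.2643]
ee_rot: [0.0, 0.805, 0.594, 0.0]
force: [0.8, -0.3, -0.7]
finger_gap: 0.699
clock: 18.58
eef_pos: [0.5597, -0.2252, 0.3222]
ee_rot: [0.0, 1.0, 0.021, -0.0]
force: [-0.9, -0.2, 0.3]
finger_gap: 0.596
clock: 19.42
eef_pos: [0.5599, -0.224, 0.3225]
ee_rot: [-0.0, 0.831, -0.556, 0.0]
force: [0.2, -0.1, -0.1]
finger_gap: 0.598
clock: 20.25
eef_pos: [0.5599, -0.2241, 0.3225]
ee_rot: [0.0, -0.362, 0.932, -0.0]
force: [-0.6, 0.2, -0.4]
finger_gap: 0.596
20.25 [ 559.9 -224.1  322.5] [ 1.000e-04 -3.623e-01  9.321e-01 -2.000e-04] F [-0.6  0.2 -0.4] g 0.596 J [-0.57  0.31  1.21 -0.    1.62  1.83]
```

```bash
python3 -m pendant '{"linear":[[5,0,-10],[10,0,-20],[15,0,-30],[20,0,-45],[25,0,-60],[29,0,-75],[29,0,-90],[29,0,-90],[29,0,-90]],"rot":[[0,0,-7],[0,0,-14],[0,0,-21],[0,0,-28],[0,0,-35],[0,0,-42],[0,0,-49],[0,0,-52],[0,0,-52]],"fingers":[0.5,0.5,0.5,0.5,0.5,0.5,0.5,0.5,0.5]}' 15
python3 - <<'E'
from h import *
st(); im=manip.grab_frame("wrist"); t=manip.grab_frame("top")
w=im[:,:,::-1]; tt=cv2.resize(t[150:260,205:315,::-1],(240,240))
cv2.imwrite("pics/w4.png",np.hstack([w,np.vstack([tt,np.zeros((180,240,3),np.uint8)])]))
E
```

```text
clock: 21.0
eef_pos: [0.5885, -0.2238, 0.231]
ee_rot: [-0.001, 0.081, 0.997, 0.001]
force: [-0.2, 0.1, -0.0]
finger_gap: 0.502
21.0 [ 588.5 -223.8  231. ] [-1.000e-03  8.090e-02  9.967e-01  5.000e-04] F [-0.2  0.1 -0. ] g 0.502 J [-0.54  0.4   1.31  0.    1.44  2.76]
```

View pics/w4.png

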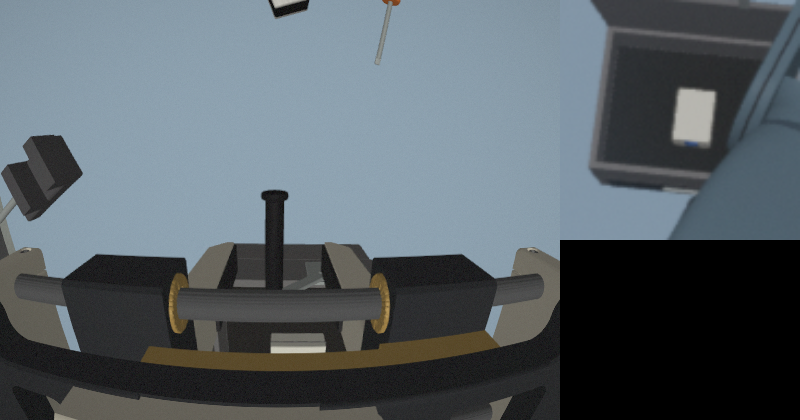

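The box lies flat in the tray. The knob pin runs from (274,193) to (275,290), nearly centred between the fingers.

Run:
```python
from h import *
y=np.radians(-9.8); C=np.array([np.cos(y),np.sin(y)]);N=np.array([-np.sin(y),np.cos(y)]);H=np.array([.6914,-.0445])
for p in [(274.3,193),(274.7,240),(275,280)]:
    X=plane("wrist",p,.165)[:2]; print(X*1000,"chest",(X-H)@C*1000,(X-H)@N*1000)
s=manip.state()["eef_pos"][:2]; print("tcp chest",(s-H)@C*1000,(s-H)@N*1000)
```

```text
[ 589.18637095 -248.01775157] chest -66.08146283127309 -217.94573049051345
[ 594.74232253 -212.11133123] chest -66.71819808955041 -181.61758453826178
[ 599.98199892 -178.70738785] chest -67.24064806034046 -147.8092322011784
tcp chest -70.05730047414863 -194.52376932143704
```

```bash
python3 -m pendant '{"linear":[[3.5,-0.5,-15],[3.5,-0.5,-35],[3.5,-0.5,-55],[3.5,-0.5,-70],[3.5,-0.5,-80],[3.5,-0.5,-85],[3.5,-0.5,-85],[3.5,-0.5,-85]],"rot":[[0,0,0],[0,0,0],[0,0,0],[0,0,0],[0,0,0],[0,0,0],[0,0,0],[0,0,0]],"fingers":[0.5,0.5,0.5,0.5,0.5,0.5,0.5,0.5]}' 30
python3 -m pendant '{"linear":[[0,0,0],[0,0,0],[0,0,0],[0,0,0],[0,0,0],[0,0,0],[0,0,0],[0,0,0]],"rot":[[0,0,0],[0,0,0],[0,0,0],[0,0,0],[0,0,0],[0,0,0],[0,0,0],[0,0,0]],"fingers":[0.35,0.25,0.15,0.05,0.05,0.05,0.05,0.05]}' 30
cat > arc2.py <<'E'
import sys,numpy as np,json
a0,a1,n=map(float,sys.argv[1:]); y=np.radians(-9.8)
f=lambda d:68*np.array([np.cos(y)*np.cos(np.radians(d)),np.sin(y)*np.cos(np.radians(d)),np.sin(np.radians(d))])
print(json.dumps([np.round(f(a)-f(a0),1).tolist() for a in np.linspace(a0,a1,int(n)+1)[1:]]))
E
python3 arc2.py 46.6 26.6 10; python3 arc2.py 26.6 1.6 10;python3 arc2.py 1.6 -23.4 10;python3 arc2.py -23.4 -53.4 10;python3 arc2.py -53.4 -79.4 10
```

```text
clock: 21.77
eef_pos: [0.5931, -0.225, 0.1477]
ee_rot: [0.001, 0.08, 0.997, -0.0]
force: [-0.1, -0.0, -1.1]
finger_gap: 0.5
clock: 22.43
eef_pos: [0.5921, -0.2246, 0.1468]
ee_rot: [-0.0, 0.08, 0.997, 0.0]
force: [-3.2, 0.1, 1.8]
finger_gap: 0.138
[[1.7, -0.3, -1.7], [3.3, -0.6, -3.4], [4.8, -0.8, -5.2], [6.3, -1.1, -7.0], [7.8, -1.3, -8.9], [9.1, -1.6, -10.8], [10.4, -1.8, -12.8], [11.6, -2.0, -14.8], [12.8, -2.2, -16.9], [13.9, -2.4, -19.0]]
[[1.3, -0.2, -2.7], [2.4, -0.4, -5.4], [3.4, -0.6, -8.2], [4.3, -0.7, -11.0], [5.1, -0.9, -13.9], [5.7, -1.0, -16.8], [6.2, -1.1, -19.7], [6.6, -1.1, -22.6], [6.9, -1.2, -25.6], [7.1, -1.2, -28.5]]
[[0.0, -0.0, -3.0], [-0.1, 0.0, -5.9], [-0.3, 0.1, -8.9], [-0.7, 0.1, -11.8], [-1.2, 0.2, -14.8], [-1.8, 0.3, -17.7], [-2.5, 0.4, -20.5], [-3.4, 0.6, -23.4], [-4.4, 0.8, -26.2], [-5.5, 0.9, -28.9]]
[[-1.5, 0.3, -3.2], [-3.1, 0.5, -6.4], [-4.9, 0.8, -9.4], [-6.9, 1.2, -12.4], [-9.0, 1.6, -15.2], [-11.2, 1.9, -18.0], [-13.6, 2.4, -20.6], [-16.1, 2.8, -23.0], [-18.8, 3.2, -25.4], [-21.5, 3.7, -27.6]]
[[-2.5, 0.4, -1.8], [-5.0, 0.9, -3.4], [-7.7, 1.3, -5.0], [-10.4, 1.8, -6.4], [-13.1, 2.3, -7.7], [-15.9, 2.8, -8.9], [-18.8, 3.2, -9.9], [-21.7, 3.7, -10.8], [-24.7, 4.3, -11.6], [-27.6, 4.8, -12.2]]
```

```bash
python3 -m pendant '{"linear":[[1,0,-1],[2,-0.5,-2],[3.5,-0.5,-3.5],[5,-1,-5],[5,-1,-5]],"rot":[[0,0,0],[0,0,0],[0,0,0],[0,0,0],[0,0,0]],"fingers":[0.05,0.05,0.05,0.05,0.05]}' 40
```

```text
clock: 22.85
eef_pos: [0.5966, -0.2254, 0.1412]
ee_rot: [-0.001, 0.08, 0.997, 0.0]
force: [-4.5, 0.9, 2.5]
finger_gap: 0.137
```

```bash
python3 -m pendant '{"linear":[[1.5,-0.3,-2],[3,-0.5,-4],[4,-0.7,-6],[5,-0.9,-8],[6,-1,-10],[6,-1,-10]],"rot":[[0,0,0],[0,0,0],[0,0,0],[0,0,0],[0,0,0],[0,0,0]],"fingers":[0.05,0.05,0.05,0.05,0.05,0.05]}' 40
```

```text
clock: 23.35
eef_pos: [0.6029, -0.2265, 0.131]
ee_rot: [-0.001, 0.08, 0.997, 0.0]
force: [-3.7, -0.4, 0.4]
finger_gap: 0.141
```

```bash
python3 arc2.py 30.6 10.6 7; python3 -m pendant '{"linear":[[1.2,-0.2,-2.2],[2.4,-0.4,-4.6],[3.6,-0.6,-7.2],[4.6,-0.8,-10],[5.4,-0.9,-12.9],[6.4,-1.1,-16],[7.4,-1.2,-19]],"rot":[[0,0,0],[0,0,0],[0,0,0],[0,0,0],[0,0,0],[0,0,0],[0,0,0]],"fingers":[0.05,0.05,0.05,0.05,0.05,0.05,0.05]}' 40
```

```text
[[1.6, -0.3, -3.0], [3.1, -0.5, -6.0], [4.4, -0.8, -9.1], [5.6, -1.0, -12.3], [6.6, -1.1, -15.5], [7.5, -1.3, -18.8], [8.2, -1.4, -22.1]]
clock: 23.93
eef_pos: [0.6099, -0.2277, 0.1117]
ee_rot: [-0.001, 0.08, 0.997, 0.0]
force: [-6.7, -0.7, 0.3]
finger_gap: 0.14
```

```bash
python3 arc2.py 10.4 -20 10;python3 arc2.py -20 -50 10
```

```text
[[0.5, -0.1, -3.6], [0.9, -0.2, -7.2], [1.1, -0.2, -10.8], [1.1, -0.2, -14.4], [0.9, -0.1, -18.0], [0.5, -0.1, -21.6], [-0.1, 0.0, -25.1], [-0.9, 0.1, -28.6], [-1.8, 0.3, -32.1], [-2.9, 0.5, -35.5]]
[[-1.3, 0.2, -3.3], [-2.7, 0.5, -6.6], [-4.4, 0.8, -9.7], [-6.1, 1.1, -12.8], [-8.1, 1.4, -15.7], [-10.2, 1.8, -18.6], [-12.4, 2.1, -21.4], [-14.8, 2.6, -24.0], [-17.3, 3.0, -26.5], [-19.9, 3.4, -28.8]]
```

```bash
python3 -m pendant '{"linear":[[0.2,0,-3.5],[0.4,0,-7],[0.5,0,-10.5],[0.4,0,-14],[0.2,0,-17.6],[-0.2,0,-21]],"rot":[[0,0,0],[0,0,0],[0,0,0],[0,0,0],[0,0,0],[0,0,0]],"fingers":[0.05,0.05,0.05,0.05,0.05,0.05]}' 40
```

```text
clock: 24.43
eef_pos: [0.6118, -0.228, 0.0911]
ee_rot: [0.001, 0.08, 0.997, -0.0]
force: [4.1, -1.7, -7.7]
finger_gap: 0.136
```

```bash
python3 arc2.py -7 -37 10; python3 arc2.py -37 -60 8;  python3 arc2.py -60 -80 8; python3 -m pendant '{"linear":[[0,0,-3.5],[-0.2,0,-7],[-0.8,0.1,-10.5],[-1.6,0.3,-14],[-2.6,0.5,-17.4],[-3.8,0.7,-20.8]],"rot":[[0,0,0],[0,0,0],[0,0,0],[0,0,0],[0,0,0],[0,0,0]],"fingers":[0.05,0.05,0.05,0.05,0.05,0.05]}' 40
```

```text
[[-0.5, 0.1, -3.5], [-1.2, 0.2, -7.0], [-2.1, 0.4, -10.5], [-3.2, 0.5, -13.9], [-4.4, 0.8, -17.2], [-5.8, 1.0, -20.5], [-7.3, 1.3, -23.6], [-9.1, 1.6, -26.7], [-11.0, 1.9, -29.7], [-13.0, 2.2, -32.6]]
[[-2.1, 0.4, -2.7], [-4.3, 0.7, -5.2], [-6.7, 1.1, -7.7], [-9.1, 1.6, -10.0], [-11.7, 2.0, -12.2], [-14.4, 2.5, -14.3], [-17.1, 3.0, -16.2], [-20.0, 3.5, -18.0]]
[[-2.6, 0.4, -1.4], [-5.2, 0.9, -2.7], [-7.9, 1.4, -3.9], [-10.6, 1.8, -5.0], [-13.4, 2.3, -6.0], [-16.2, 2.8, -6.8], [-19.0, 3.3, -7.5], [-21.9, 3.8, -8.1]]
clock: 24.93
eef_pos: [0.6087, -0.2275, 0.071]
ee_rot: [0.002, 0.08, 0.997, -0.0]
force: [7.4, -1.8, -8.6]
finger_gap: 0.141
```

Run:
```python
import numpy as np
from scipy.optimize import least_squares
P=np.array([(0,0),(4.6,-5.6),(11,-15.8),(18.1,-35.1),(20,-55.7),(16.9,-75.8)])
r=least_squares(lambda c:np.hypot(*(P-c).T)-68,[-48,-48]); c=r.x; print(c,r.fun.round(2),np.degrees(np.arctan2(*(P-c).T[::-1])).round(1))
```

```text
[-47.24120255 -50.0658216 ] [ 0.84  0.3  -0.43 -0.97 -0.52  1.11] [ 46.7  40.6  30.5  12.9  -4.8 -21.9]
```

```bash
python3 arc2.py -22 -46 8; python3 -m pendant '{"linear":[[-0.3,0,-3.4],[-1.4,0.2,-6.8],[-2.8,0.5,-10],[-4.4,0.8,-13],[-6.2,1,-16],[-8.2,1.4,-19]],"rot":[[0,0,0],[0,0,0],[0,0,0],[0,0,0],[0,0,0],[0,0,0]],"fingers":[0.05,0.05,0.05,0.05,0.05,0.05]}' 40
```

```text
[[-1.4, 0.2, -3.3], [-3.0, 0.5, -6.5], [-4.7, 0.8, -9.5], [-6.6, 1.1, -12.6], [-8.6, 1.5, -15.5], [-10.8, 1.9, -18.2], [-13.1, 2.3, -20.9], [-15.6, 2.7, -23.4]]
clock: 25.43
eef_pos: [0.6006, -0.2261, 0.0521]
ee_rot: [0.002, 0.08, 0.997, -0.0]
force: [8.4, -2.3, -8.0]
finger_gap: 0.14
```

```bash
python3 arc2.py -38.6 -79.4 14; python3 -m pendant '{"linear":[[-0.8,0,-3.4],[-2.8,0.4,-6],[-5,0.8,-8.4],[-7.6,1.2,-10.8],[-10.2,1.7,-13],[-10.2,1.7,-13]],"rot":[[0,0,0],[0,0,0],[0,0,0],[0,0,0],[0,0,0],[0,0,0]],"fingers":[0.05,0.05,0.05,0.05,0.05,0.05]}' 40
```

```text
[[-2.2, 0.4, -2.6], [-4.5, 0.8, -5.2], [-7.0, 1.2, -7.6], [-9.5, 1.6, -9.9], [-12.2, 2.1, -12.0], [-15.0, 2.6, -14.0], [-17.9, 3.1, -15.9], [-20.8, 3.6, -17.6], [-23.9, 4.1, -19.1], [-27.0, 4.7, -20.5], [-30.2, 5.2, -21.7], [-33.4, 5.8, -22.8], [-36.7, 6.3, -23.7], [-40.0, 6.9, -24.4]]
clock: 25.93
eef_pos: [0.59, -0.2243, 0.0381]
ee_rot: [0.002, 0.08, 0.997, -0.0]
force: [10.4, -2.1, -15.6]
finger_gap: 0.138
```

```bash
python3 -m pendant '{"linear":[[-2.5,0.5,-0.2],[-5,1,-0.4],[-7.5,1.4,-0.6],[-7.5,1.4,-0.6]],"rot":[[0,0,0],[0,0,0],[0,0,0],[0,0,0]],"fingers":[0.05,0.05,0.05,0.05]}' 40
python3 - <<'E'
from h import *
st(); a=manip.grab_frame("side");b=manip.grab_frame("top")
A=cv2.resize(a[150:260,225:355],(400,338),interpolation=cv2.INTER_CUBIC)
B=cv2.resize(b[150:260,205:335],(400,338),interpolation=cv2.INTER_CUBIC)
cv2.imwrite("pics/c3.png",np.hstack([A,B])[:,:,::-1])
E
```

```text
clock: 26.27
eef_pos: [0.5858, -0.2237, 0.0366]
ee_rot: [0.005, 0.081, 0.997, -0.001]
force: [23.6, -5.4, -30.3]
finger_gap: 0.133
26.27 [ 585.8 -223.7   36.6] [ 4.800e-03  8.050e-02  9.967e-01 -7.000e-04] F [ 23.6  -5.4 -30.3] g 0.133 J [-0.54  0.55  1.56  0.    1.02  2.76]
```

View pics/c3.png

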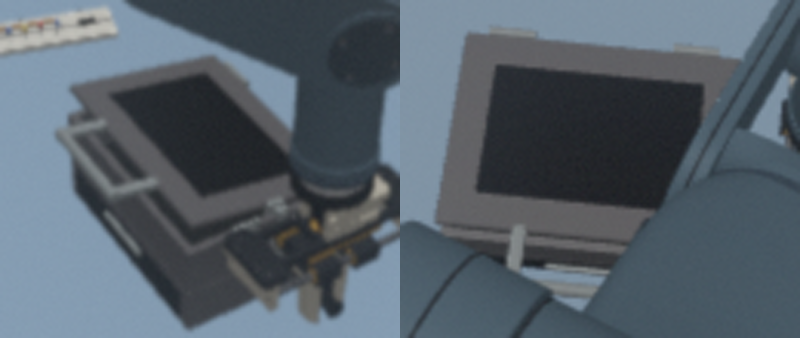

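Force jumped to (23.6, -30.3) N, so my arc is too far inside the knob's true circle. I'll relieve it by moving back and down.

```bash
python3 -m pendant '{"linear":[[2.5,-0.4,-1],[5,-0.8,-2]],"rot":[[0,0,0],[0,0,0]],"fingers":[0.05,0.05]}' 40
python3 -m pendant '{"linear":[[0,0,-1],[0,0,-2],[0,0,-2]],"rot":[[0,0,0],[0,0,0],[0,0,0]],"fingers":[0.05,0.05,0.05]}' 40
```

```text
clock: 26.53
eef_pos: [0.586, -0.2235, 0.0357]
ee_rot: [-0.0, 0.08, 0.997, 0.0]
force: [-4.0, -0.9, 1.3]
finger_gap: 0.137
clock: 26.78
eef_pos: [0.5849, -0.2233, 0.0346]
ee_rot: [-0.001, 0.08, 0.997, 0.0]
force: [-3.1, -0.8, 0.9]
finger_gap: 0.139
```

```bash
python3 -m pendant '{"linear":[[-1,0.2,-1],[-2.5,0.4,-2.2],[-2.5,0.4,-2.2]],"rot":[[0,0,0],[0,0,0],[0,0,0]],"fingers":[0.05,0.05,0.05]}' 40
```

```text
clock: 27.03
eef_pos: [0.5825, -0.2229, 0.0323]
ee_rot: [-0.001, 0.08, 0.997, 0.0]
force: [-5.9, -1.3, 2.6]
finger_gap: 0.142
```

```bash
python3 -m pendant '{"linear":[[-1,0.2,-1],[-2.5,0.4,-1.8],[-2.5,0.4,-1.8]],"rot":[[0,0,0],[0,0,0],[0,0,0]],"fingers":[0.05,0.05,0.05]}' 40
```

```text
clock: 27.28
eef_pos: [0.5803, -0.2225, 0.0305]
ee_rot: [-0.0, 0.08, 0.997, 0.0]
force: [-5.6, -0.6, 4.7]
finger_gap: 0.138
```

```bash
python3 -m pendant '{"linear":[[-1.5,0.3,-0.2],[-3,0.5,-0.5],[-4.5,0.8,-0.8],[-4.5,0.8,-0.8]],"rot":[[0,0,0],[0,0,0],[0,0,0],[0,0,0]],"fingers":[0.05,0.05,0.05,0.05]}' 40
```

```text
clock: 27.62
eef_pos: [0.5772, -0.2221, 0.0287]
ee_rot: [0.001, 0.08, 0.997, -0.0]
force: [4.7, -3.6, -8.1]
finger_gap: 0.139
```

```bash
python3 -m pendant '{"linear":[[-1.5,0.3,-0.5],[-3,0.5,-0.9],[-4.5,0.8,-1.4],[-4.5,0.8,-1.4]],"rot":[[0,0,0],[0,0,0],[0,0,0],[0,0,0]],"fingers":[0.05,0.05,0.05,0.05]}' 40
```

```text
clock: 27.95
eef_pos: [0.5722, -0.2212, 0.0264]
ee_rot: [-0.0, 0.08, 0.997, 0.0]
force: [4.1, -3.6, -13.1]
finger_gap: 0.139
```

```bash
python3 -m pendant '{"linear":[[-1.2,0.2,-1.5],[-2.5,0.4,-2.3],[-4,0.7,-3],[-4,0.7,-3]],"rot":[[0,0,0],[0,0,0],[0,0,0],[0,0,0]],"fingers":[0.05,0.05,0.05,0.05]}' 40
```

```text
clock: 28.28
eef_pos: [0.5674, -0.2204, 0.0242]
ee_rot: [-0.001, 0.08, 0.997, 0.0]
force: [2.3, -4.3, -11.4]
finger_gap: 0.14
```

```bash
python3 -m pendant '{"linear":[[-1.2,0.2,-0.5],[-2.5,0.4,-1],[-4,0.7,-1.5],[-4,0.7,-1.5]],"rot":[[0,0,0],[0,0,0],[0,0,0],[0,0,0]],"fingers":[0.05,0.05,0.05,0.05]}' 40
```

```text
clock: 28.62
eef_pos: [0.5632, -0.2196, 0.0231]
ee_rot: [-0.001, 0.08, 0.997, 0.0]
force: [1.5, -4.9, -11.6]
finger_gap: 0.142
```

```bash
python3 -m pendant '{"linear":[[-1.2,0.2,-0.5],[-2.5,0.4,-1],[-3.5,0.6,-1.2],[-3.5,0.6,-1.2]],"rot":[[0,0,0],[0,0,0],[0,0,0],[0,0,0]],"fingers":[0.05,0.05,0.05,0.05]}' 40
```

```text
clock: 28.95
eef_pos: [0.5603, -0.2191, 0.0224]
ee_rot: [-0.0, 0.08, 0.997, -0.0]
force: [1.9, -4.7, -10.2]
finger_gap: 0.139
```

```bash
python3 -m pendant '{"linear":[[-1,0.2,-0.5],[-2,0.3,-0.8],[-2,0.3,-0.8]],"rot":[[0,0,0],[0,0,0],[0,0,0]],"fingers":[0.05,0.05,0.05]}' 40
python3 - <<'E'
from h import *
st(); a=manip.grab_frame("side")[:,:,::-1]; o=cv2.imread("pics/side0.png")
for r in range(195,215,2): print(r, a[r,238:262:2].min(1), o[r,238:262:2].min(1))
E
```

```text
clock: 29.2
eef_pos: [0.559, -0.2189, 0.022]
ee_rot: [0.001, 0.08, 0.997, -0.0]
force: [2.2, -4.6, -8.6]
finger_gap: 0.14
29.2 [ 559.  -218.9   22. ] [ 6.000e-04  8.000e-02  9.968e-01 -2.000e-04] F [ 2.2 -4.6 -8.6] g 0.14 J [-0.56  0.54  1.64  0.    0.96  2.74]
195 [131 132 132 133 125  71  62  64  75  89  95  93] [115 114 116 116 109  63  54  54  63  79  84  83]
197 [133 132 132 132 125  73  64  77  97 118 113  95] [115 114 115 115 109  63  57  66  81 105 104  86]
199 [134 132 132 132 126 100 106 123 121 107  85  90] [115 115 115 115 110  85  93 107 107  96  76  79]
201 [131 132 128 127 127 126 116  97  82  66  67  74] [115 114 112 110 111 110 103  86  71  62  55  66]
203 [131 132 119 114 124  96  74  66  63  60  63  70] [116 115 103 102 109  84  64  56  56  54  54  59]
205 [132 132 128 104 115 109  59  65  63  62  64  63] [115 114 110  89 102  93  52  55  52  54  55  55]
207 [133 132 132 125 105 119  93  59  63  63  61  61] [115 116 115 107  90 103  80  50  53  56  54  54]
209 [133 133 133 133 125 106 122  87  60  64  61  62] [116 116 114 115 106  90 105  70  51  55  52  54]
211 [133 133 132 133 131 111 106 120  70  60  64  62] [115 114 115 115 115  96  94 102  58  49  57  52]
213 [133 132 132 133 132 128  94 113 114  65  62  63] [115 115 116 115 115 111  83  99  99  56  55  52]
```

```bash
python3 -m pendant '{"linear":[[-0.7,0.1,-0.4],[-1.5,0.2,-0.8],[-1.5,0.2,-0.8]],"rot":[[0,0,0],[0,0,0],[0,0,0]],"fingers":[0.05,0.05,0.05]}' 40
python3 - <<'E'
from h import *
st(); a=manip.grab_frame("side")[:,:,::-1].astype(np.float32); o=cv2.imread("pics/side0.png").astype(np.float32)
def pc(s): 
    g=lambda i:cv2.cvtColor(i[s],cv2.COLOR_BGR2GRAY).copy(); return cv2.phaseCorrelate(g(o),g(a),cv2.createHanningWindow((g(o).shape[1],g(o).shape[0]),cv2.CV_32F))
print("bar",pc(np.s_[190:226,236:266]),"chest ref",pc(np.s_[215:260,250:290]),"lid",pc(np.s_[165:200,255:300]))
E
```

```text
clock: 29.5
eef_pos: [0.5581, -0.2188, 0.0216]
ee_rot: [0.001, 0.08, 0.997, -0.0]
force: [3.1, -3.5, -6.7]
finger_gap: 0.139
29.5 [ 558.1 -218.8   21.6] [ 1.200e-03  8.000e-02  9.968e-01 -4.000e-04] F [ 3.1 -3.5 -6.7] g 0.139 J [-0.56  0.54  1.64  0.    0.96  2.74]
bar ((0.05435117164399372, -0.12131615298606135), 0.9903721085301151) chest ref ((0.150492872186625, 0.49322865911351954), 0.9709798823462592) lid ((0.50758585970868, 0.05223141051989799), 0.9539978657239749)
```

```bash
python3 -m pendant '{"linear":[[0,0,0],[0,0,0],[0,0,0],[0,0,0],[0,0,0],[0,0,0]],"rot":[[0,0,0],[0,0,0],[0,0,0],[0,0,0],[0,0,0],[0,0,0]],"fingers":[0.2,0.3,0.4,0.5,0.5,0.5]}' 40
python3 -m pendant '{"linear":[[0,0,15],[0,0,40],[0,0,75],[0,-20,110],[-20,-50,140],[-50,-80,170],[-80,-100,200],[-110,-120,220],[-150,-130,230],[-150,-130,230]],"rot":[[0,0,0],[0,0,0],[0,0,0],[0,0,0],[0,0,0],[0,0,0],[0,0,0],[0,0,0],[0,0,0],[0,0,0]],"fingers":[0.5,0.5,0.5,0.5,0.5,0.5,0.5,0.5,0.5,0.5]}' 40
python3 - <<'E'
from h import *
st(); A=manip.grab_frame("side")[:,:,::-1];B=manip.grab_frame("top")[:,:,::-1]
cv2.imwrite("pics/s9.png",A);cv2.imwrite("pics/t9.png",B)
for n,a,S in(("side",A,{"bar":np.s_[190:226,236:266],"lid":np.s_[165:200,255:300],"bracket":np.s_[215:246,298:324],"knob":np.s_[238:262,305:332],"motor":np.s_[290:330,360:400],"driver":np.s_[305:375,320:365],"bread":np.s_[145:175,210:270]}),("top",B,{"bar":np.s_[222:256,232:292],"knob":np.s_[205:222,312:352],"bread":np.s_[155:220,110:165],"motor":np.s_[200:235,405:440]})):
    o=cv2.imread(f"pics/{n}0.png").astype(np.float32); a=a.astype(np.float32)
    for k,s in S.items():
        g=lambda i:cv2.cvtColor(i[s],cv2.COLOR_BGR2GRAY).copy(); (d,r)=cv2.phaseCorrelate(g(o),g(a),cv2.createHanningWindow(g(o).shape[::-1],cv2.CV_32F)); print(n,k,np.round(d,2),round(r,2))
z=lambda i,r:cv2.resize(i[r],(400,300),interpolation=cv2.INTER_CUBIC)
cv2.imwrite("pics/f.png",np.vstack([np.hstack([z(cv2.imread("pics/side0.png"),np.s_[160:265,225:365]),z(A,np.s_[160:265,225:365])]),np.hstack([z(cv2.imread("pics/top0.png"),np.s_[150:258,210:354]),z(B,np.s_[150:258,210:354])])]))
E
```

```text
clock: 30.05
eef_pos: [0.5571, -0.2184, 0.0211]
ee_rot: [0.0, 0.08, 0.997, 0.0]
force: [0.0, -0.1, -0.9]
finger_gap: 0.481
clock: 30.88
eef_pos: [0.4044, -0.3508, 0.2536]
ee_rot: [0.001, 0.081, 0.997, -0.002]
force: [0.2, -0.3, 0.4]
finger_gap: 0.499
30.88 [ 404.4 -350.8  253.6] [ 6.000e-04  8.090e-02  9.967e-01 -1.800e-03] F [ 0.2 -0.3  0.4] g 0.499 J [-0.92  0.21  1.51 -0.    1.42  2.38]
side bar [-0.07 -0.09] 0.89
side lid [0.54 0.23] 1.08
side bracket [ 0.8  -0.25] 0.78
side knob [ 0.88 -0.89] 0.27
side motor [-0.02 -0.07] 0.92
side driver [ 0.6  -0.01] 0.94
side bread [ 0.01 -0.04] 1.01
top bar [-0.07  0.03] 0.98
top knob [-0.17  0.12] 1.02
top bread [-0.03  0.05] 0.99
top motor [-10.15  -2.17] 0.28
```

View pics/f.png

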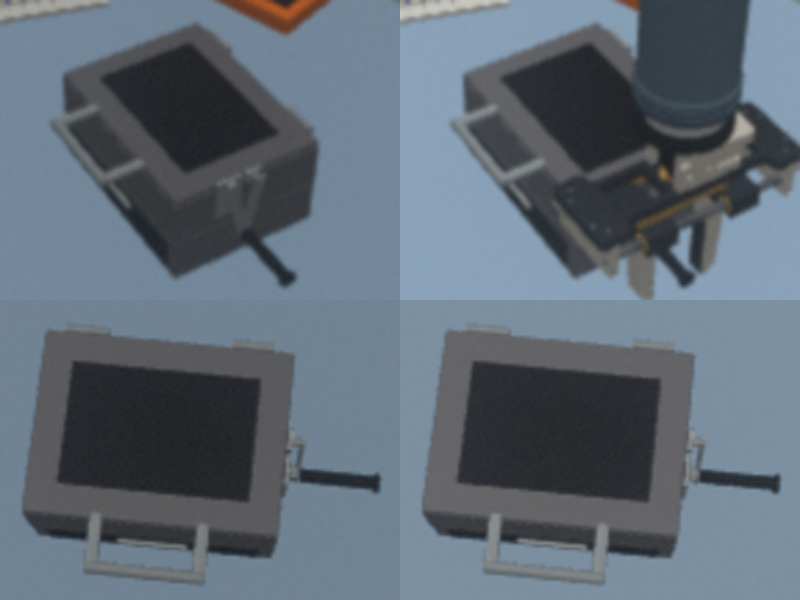

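The lid is shut, with the bar, knob and bracket back where they were (top view within 0.2 px), and the gripper is clear.

```bash
python3 -c "
from rig import manip
print(manip.close_job())"
```

```text
the job is handed in; nothing more can be done
None
```

The parts box is flat on the tray floor and the lid is fully shut. I handed the job in at about 31 s of the 72 s allowed.

- **Raising the lid:** I lifted it by the bar until it met resistance, at most about 6 N. Pulling back gently then met resistance too, so the stay was locked. The lid stood by itself after I let go.
- **Placing the box:** I set the box down with about 5 N of contact. The wrist and top camera pictures showed it lying flat.
- **Lowering the lid:** I broke the stay with the knob and carried it down its circle until the lid was shut. The knob hung where it started when I let go.

**Last checks:**
- **Lid and stay:** compared with the first pictures, the bar and knob are within 0.2 px in the top view (under 0.5 mm). The side view puts the bar within 0.1 px.
- **Bystanders:** the breadboard and motor had not moved in the side view. The screwdriver read 0.6 px there, about 1 mm, and I have no second view of it.

**Doubts:**
- **Force on the stay:** while lowering, my path ran inside the knob's circle. The wrist force reached about 38 N (24 N along x) for a moment before I backed off. That is close to what makes the bracket slip, but the top view shows the knob in place. I had no clean side view of the bracket at the end because the arm was in the way.
- **Failed match:** the top-view motor check gave no usable match, probably because the arm was covering it.

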